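Put the leather tools back in their sliding-cover case

ROBOT

A 6-joint arm with a two-finger parallel gripper is mounted at the origin on the work surface. World frame = base frame: x ahead of the robot, y to its left, z up, the work surface at z = 0. Lengths are in m, angles in rad, forces in N, time in s.
With the tool pointing down it reaches from about 0.35 to 0.85 m from the base axis. Payload 8.1 kg.
Tool frame: the origin (TCP) lies on the mounting face of the last link; the fingertips stand 186 mm ahead of it and the grasp point (between the pads) lies 167 mm ahead of it; z points along the fingers, y is the line along which they close (so a half turn about z gives the same grasp; the last joint's range is limited). The gripper opens to 93 mm and grips with 3 to 60 N. Pads are 15 mm wide; open, the fingers measure 128 mm over their backs; the gripper's body (75 mm by 188 mm) begins 65 mm behind the grasp point.
Start: joints at [-1.427, 0.13, 1.488, -0, 1.523, -0.085], TCP at [0.136, -0.584, 0.405] pointing down, gripper open.
Joint ranges: [-2.96, 2.96], [-0.89, 2.26], [0.02, 2.5], [-1.34, 4.48], [0, 2.73], [-2.66, 2.66]. Speed limits (rad/s): [2.39, 2.39, 2.79, 3.14, 3.14, 3.14].

INTERFACE

Orientations are given as a rotation vector (axis times angle).
In Python, from plant import read_state, read_camera, camera_params, close_job gives the robot as it stands. The module is installed in compiled form; this text tells all that it offers.
- The arm moves only by the tool servo_tool, never from a script. Its argument "increments" is a list of rows, each an object with "slide": the shift along the tool's x, y, z in mm, a list of three; "dr": the turn, a rotation vector about the tool's x, y, z in rad, a list of three; "jaw": the closure, from 0 (fully open) to 1 (shut). In form: [{"slide": [x, y, z], "dr": [ax, ay, az], "jaw": jaw}, ...]. A call has 1 to 20 rows; each row is the pose to reach, as a shift and turn from the pose commanded when the call began, along the tool's axes at that moment; what a row does not reach only later rows make up. A row lasts 1/10 s, in which the tool goes at most 50 mm and 8.59 degrees, less where a joint would pass 70% of its speed; a pose out of reach is approached as far as the arm can. A call with a gripper value outside its range is refused whole. The fingers move at their own pace and stop on an object; "force" is the grip in N (left out, the last holds). Time passes only in rows, so rows that repeat a pose let the fingers close. It gives the time, the measured TCP pose, the force, the opening and the grip force at its end, in the units of the state.
- read_state(): the state, without advancing time (a new reading comes with each control period).
- read_camera(name): name is "scene" or "top" or "wrist"; returns (picture, depth): 400x640x3 uint8, red, green, blue; 400x640 float32, m along the optical axis (not along the pixel's ray), 0 where there is no reading.
- camera_params(name): a dict with "fx", "fy", "cx", "cy" (pixels), "rvec" (rotation vector, rad) and "tvec" (3), from world to camera coordinates, as OpenCV has them. Camera axes: x right, y down, z forward; pixel columns grow to the right and rows downward; lengths in m; the calibration is good to about 2 mm. A picture is of the moment at which its call begins: read the wrist's pose just before it. camera_params takes no time and is no camera call; for the wrist camera it gives the pose at the moment of the call.
- close_job(): hands the job in; it is judged then, once.
The state is a dict: "t": time; "q": joint angles; "dq": joint speeds; "joint_torque": joint torques, N m; "tool_pos": TCP position; "orientation": TCP orientation; "force": force on the tool from outside, world axes, zero at the start; "wrist_torque": the same for the moment, N m; "opening": finger opening in m; "gripper_force": force on a finger pad.
Only numpy, scipy, OpenCV 4.12 (cv2) and the standard library are available. Lean on these libraries where they do the work, as an engineer would, in place of code of your own. Each camera call takes 0.05 s, during which the arm holds its last target. There are 200 camera calls.

TASK

Put the two coloured tools away: slide the tool case's cover fully back, take the red awl and the blue edger from the sloping rest and lay each flat in the tray of its own colour (set them down, do not drop them), then slide the cover fully shut. Leave the plain wooden scraper on the rest and everything else on the bench where it is.

Things in the scene. Friction and masses are not known exactly. Their poses are not given: they have to be found in the camera images.
- case: Fixed wooden case, 402 long (x) x 198 x 62 high. Origin on the bench under the centre of its front well; the outside spans local x -106 to +296. Two trays lie side by side in the well (x -97 to +97); behind is a closed deck on to which the cover slides. Cover's upper face 56 above the bench, front wall 50, side walls 62. The case stands left or right of the rest.
- cover (a joint): Travel (m) of the case's wooden cover along the case's +x, away from the robot: 0 fully shut, 0.185 fully back at its stop; the well is then open to local x = +79 mm. It starts shut or up to 20 mm ajar, takes about 3 N to slide and stays where left.
- cover_grip (a point): Centre of the dark wooden grip bar on the cover: 16 thick (case x) x 90 long (case y) x 30 high, its top 86 and this point 72 mm above the bench. At case x = -84 mm + the cover's travel, y = 0. Axes as the case's.
- tray_red: Red plastic tray, fixed in the well, 194 long (x) x 88 wide (y) x 34 high, walls and floor 3 thick. Origin under its centre, 8 mm above the bench; axes as the case's. It can be in the left or right half of the well.
- tray_blue: Blue plastic tray, same size as the red one, in the other half of the well.
- rest: Fixed wooden tool rest, 190 x 306 on plan, sloping 40 degrees, low edge towards the robot (-x). Origin on the bench under its centre. Three handles lie 78 mm apart along y, centres at x +20, z 105, each in the notches of two 12 mm rails 32 mm up and down the slope from its centre, no higher than its axis; free space between and 20 mm below. Tips stand on a ledge. Tool order varies.
- awl_grip (a point): Red-handled awl: octagonal handle 92 long, 26 across flats, then a ferrule (17 across) and thin steel tip, 140 in all, 0.1 kg. Point: handle centre, on its axis; grip here. Local x runs along it: butt at +46 mm, steel tip at -94 mm. On the rest at first: butt up, away from the robot; local z square to the slope, y level.
- edger_grip (a point): Blue-handled edger: as the red awl in every measure and axis, with a blue handle.
- scraper_grip (a point): Plain wooden-handled scraper: as the awl in every measure and axis, with a bare wooden handle. It stays on the rest.
- awl: The red awl itself, same axes and origin as its point above.
- edger: The blue edger itself, same axes and origin as its point above.
- dye: Bystander: green bottle, 42 in diameter, 95 high, standing behind the rest. Origin under its centre.
- tin: Bystander: flat tin, brass sides and white lid, 72 in diameter, 32 high, on the bench on the robot's side of the case. Origin under its centre.
- tape: Bystander: white roll of tape lying flat, 104 in diameter, 24 high. Origin under its centre.
- maul: Bystander: maul lying down, about 300 long, 56 thick. Origin on the bench under its middle.
- cup: Bystander: steel cup, 70 in diameter, 70 high. Origin under its centre.
- spool: Bystander: thread spool standing up, 64 in diameter, 70 high. Origin under its centre.
Things that resemble listed ones, but are neither listed nor needed, are in the scene too. There is more than one size of the awl; the job needs the smaller.

How it is judged:
By the outcome, as a careful person would: the job done as asked, in the order asked, and still so for the second after the job is handed in, with the robot touching nothing.
It also fails if it takes over 72 s, if anything falls off the work surface, if the arm or the gripper's body presses on something with over 40 N, if the wrist force passes 120 N, or if a joint passes its speed limit or range.

## Working session

There is one attempt and no reset: what is moved stays moved. The work goes in short steps, Python scripts to look and compute and a tool call to move; the robot and the scene stay as the last step left them, time stands still between calls to the robot, and variables do not carry over. Pictures are saved under pics/ and viewed, at most 10 in all, crops included, and the job is handed in when it is done.

Besides the shell and the picture viewer there is one more tool, called after ">>>" as name(argument=value, ...) on one line, values as JSON. servo_tool: Moves the arm, as the interface text tells. Its arguments: {"type":"object","properties":{"increments":{"type":"array"},"force":{"type":"number"}},"required":["increments"]}

```bash
mkdir -p pics; cat > h.py <<'E'
import numpy as np, cv2
from plant import *
from scipy.spatial.transform import Rotation as R
def snap(n,f):
    p=camera_params(n); im,d=read_camera(n); cv2.imwrite(f'pics/{f}.png',im[:,:,::-1]); np.savez(f'{f}.npz',im=im,d=d,**{k:np.array(v) for k,v in p.items()})
def load(f): return np.load(f'{f}.npz')
def cloud(z):
    d=z['d']; v,u=np.mgrid[:400,:640]
    c=np.stack([(u-z['cx'])/z['fx']*d,(v-z['cy'])/z['fy']*d,d],-1)
    M=R.from_rotvec(z['rvec'].ravel()).as_matrix()
    return (c-z['tvec'].ravel())@M
def st():
    s=read_state(); print({k:np.round(s[k],4).tolist() for k in ('t','q','tool_pos','orientation','force','opening')})
E
python3 - <<'E'
from h import *
snap('top','top0'); snap('scene','sc0'); st()
E
```

```text
{'t': 0.1, 'q': [-1.4274, 0.1311, 1.4892, 0.0, 1.523, -0.0854], 'tool_pos': [0.1361, -0.5842, 0.4038], 'orientation': [-3.1194, -0.3583, 0.0001], 'force': [0.4523, 0.3728, 0.0376], 'opening': 0.0928}
```

View pics/top0.png

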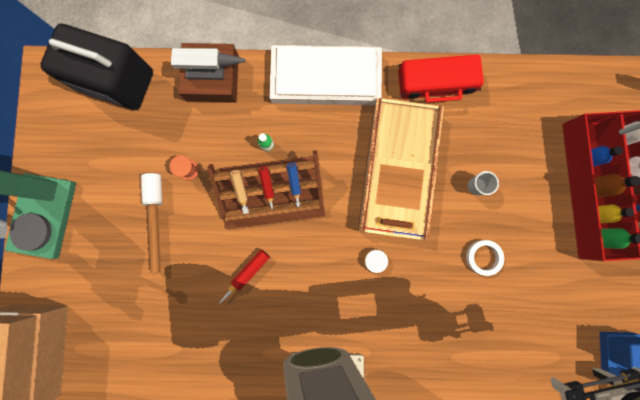

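View pics/sc0.png

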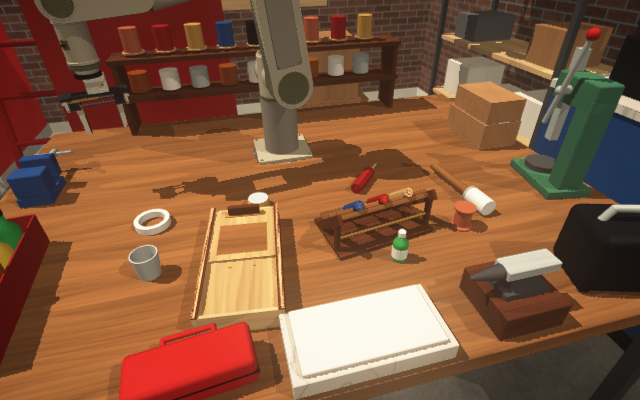

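The top view shows the case at about (400,170) with its grip bar at (394,223), and the rest at (267,190). The tools on the rest are scraper (240,190), red awl (267,187) and blue edger (294,185). There are two red awls. The one on the rest at (267,187) fits, being small and lying in the notches; the one at (245,275) is larger and lies on the bench. I'll confirm this in one crop and measure.

```bash
python3 - <<'E'
from h import *
z=load('top0'); P=cloud(z); im=z['im']; hsv=cv2.cvtColor(im,cv2.COLOR_RGB2HSV)
cv2.imwrite('pics/crop.png',cv2.resize(im[90:310,190:460,::-1],None,fx=2.9,fy=2.7,interpolation=cv2.INTER_CUBIC))
print('campos',-R.from_rotvec(z['rvec'].ravel()).as_matrix().T@z['tvec'].ravel(), z['fx'])
H,S,V=[hsv[...,i].astype(int) for i in range(3)]
def blob(m,box,n):
    k=np.zeros_like(m); u0,v0,u1,v1=box; k[v0:v1,u0:u1]=1; m=m&k&(z['d']>0)
    nn,l,s,c=cv2.connectedComponentsWithStats(m.astype(np.uint8)); i=1+np.argmax(s[1:,4]); p=P[l==i]
    ctr=p.mean(0); e=np.linalg.svd(p[:,:2]-ctr[:2],full_matrices=False)[2][0]; q=(p[:,:2]-ctr[:2])@e
    print(n,s[i],'c',ctr.round(4),'z',np.percentile(p[:,2],[2,50,98]).round(3),'yaw',np.degrees(np.arctan2(e[1],e[0])).round(1),'len',np.ptp(q).round(3), 'mid',(ctr[:2]+e*(q.max()+q.min())/2).round(4))
red=((H<8)|(H>172))&(S>190)&(V>100)
blue=(H>100)&(H<125)&(S>150)
blob(red,(250,160,282,215),'awl'); blob(blue,(280,155,310,215),'edger'); blob(red,(215,245,275,305),'bigawl')
m=(P[...,2]>0.064)&(P[...,2]<0.1); blob(m,(370,210,420,235),'grip')
m=(P[...,2]>0.035)&(P[...,2]<0.1)
k=np.zeros_like(m);k[95:245,350:450]=1
pts=P[m&k][:,:2].astype(np.float32)
nn,l,s,c=cv2.connectedComponentsWithStats((m&k).astype(np.uint8)); i=1+np.argmax(s[1:,4]); r=cv2.minAreaRect((P[l==i][:,:2]*1000).astype(np.float32)); print('case',r,cv2.boxPoints(r).round(0).tolist())
k=np.zeros_like(m);k[140:235,200:335]=1
m=(P[...,2]>0.02)
nn,l,s,c=cv2.connectedComponentsWithStats((m&k).astype(np.uint8)); i=1+np.argmax(s[1:,4]); r=cv2.minAreaRect((P[l==i][:,:2]*1000).astype(np.float32)); print('rest',r,cv2.boxPoints(r).round(0).tolist())
for u,v,n in [(376,261,'tin'),(486,183,'cup'),(486,257,'tape'),(265,141,'dye')]: print(n,P[v,u].round(3))
E
```

```text
campos [0.45854794 0.02055881 1.12063878] 364.6482850260895
awl [259 166  15  33 305] c [0.6018 0.181  0.1096] z [0.01  0.114 0.142] yaw -171.0 len 0.11 mid [0.6147 0.183 ]
edger [288 166  12  28 201] c [0.6096 0.1032 0.1156] z [0.085 0.116 0.143] yaw -171.9 len 0.068 mid [0.6089 0.1031]
bigawl [231 250  39  39 547] c [0.3536 0.2315 0.0324] z [0.012 0.034 0.04 ] yaw 137.2 len 0.13 mid [0.3507 0.2342]
grip [380 219  33   9 189] c [ 0.4955 -0.1874  0.0832] z [0.069 0.084 0.089] yaw -96.3 len 0.09 mid [ 0.4953 -0.1891]
case ((671.912353515625, -171.28871154785156), (277.0941467285156, 419.5885925292969), 83.65306091308594) [[448.0, -286.0], [865.0, -332.0], [896.0, -57.0], [479.0, -10.0]]
rest ((554.758056640625, 176.45333862304688), (236.91207885742188, 306.41607666015625), 8.606523513793945) [[415.0, 310.0], [461.0, 7.0], [695.0, 43.0], [649.0, 346.0]]
tin [ 0.384 -0.14   0.027]
cup [ 0.626 -0.477  0.012]
tape [ 0.401 -0.48  -0.005]
dye [0.728 0.193 0.075]
```

View pics/crop.png

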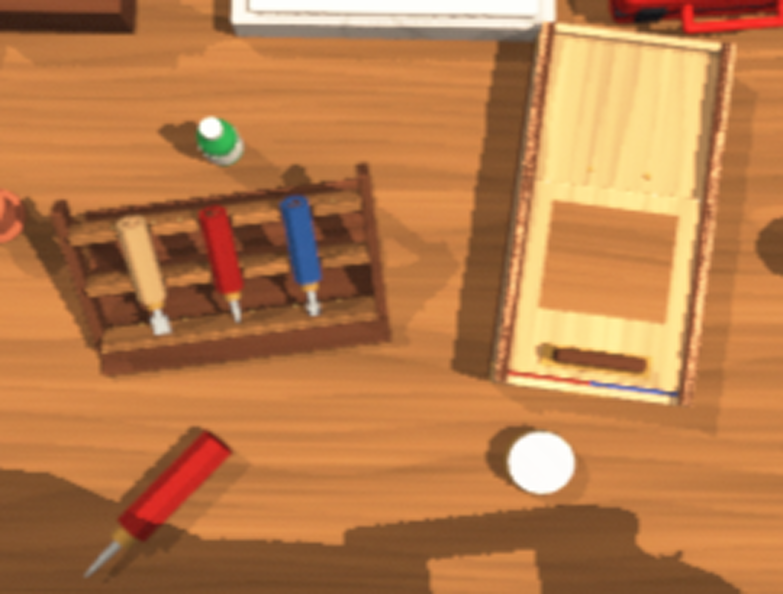

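The crop confirms it. The red tool on the rest (crop 222,250) is the smaller awl, and the red one on the bench (crop 175,490) is clearly larger. The rest order is scraper, awl, edger from the left. The red tray is on the left (+y) and blue on the right, since a red/blue strip shows at crop y≈378.

```bash
cat >> h.py <<'E'
CY=np.radians(-6.3); RY=np.radians(8.9)
def rot(yx,tilt=0):
    """tool x heading yx; tilt: tool z leans towards its own heading by tilt"""
    x=np.array([np.cos(yx),np.sin(yx),0]); z=np.array([0,0,-1.]); y=np.cross(z,x)
    return np.stack([x,y,z],1)@R.from_rotvec([0,tilt,0]).as_matrix()
def goal(grasp,Rt,name=''):
    s=read_state(); R0=R.from_rotvec(s['orientation']).as_matrix()
    tcp=np.array(grasp)-Rt[:,2]*.167
    print(name,'slide',(R0.T@(tcp-s['tool_pos'])*1000).round(1).tolist(),'dr',R.from_matrix(R0.T@Rt).as_rotvec().round(3).tolist())
E
python3 - <<'E'
from h import *
Rt=rot(CY+np.pi/2); print(Rt.round(2), rot(0,.698).round(2))
goal([.4955,-.188,.17],Rt,'pre')
E
```

```text
[[ 0.11  0.99  0.  ]
 [ 0.99 -0.11  0.  ]
 [ 0.    0.   -1.  ]] [[ 0.77  0.    0.64]
 [ 0.   -1.    0.  ]
 [ 0.64  0.   -0.77]]
pre slide [439.9, -304.2, 67.4] dr [-0.001, -0.001, -1.232]
```

>>> servo_tool(increments=[{"slide": [440, -304, 67], "dr": [0, 0, -1.232], "jaw": 0.3}, {"slide": [440, -304, 67], "dr": [0, 0, -1.232], "jaw": 0.3}, {"slide": [440, -304, 67], "dr": [0, 0, -1.232], "jaw": 0.3}, {"slide": [440, -304, 67], "dr": [0, 0, -1.232], "jaw": 0.3}, {"slide": [440, -304, 67], "dr": [0, 0, -1.232], "jaw": 0.3}, {"slide": [440, -304, 67], "dr": [0, 0, -1.232], "jaw": 0.3}, {"slide": [440, -304, 67], "dr": [0, 0, -1.232], "jaw": 0.3}, {"slide": [440, -304, 67], "dr": [0, 0, -1.232], "jaw": 0.3}, {"slide": [440, -304, 67], "dr": [0, 0, -1.232], "jaw": 0.3}, {"slide": [440, -304, 67], "dr": [0, 0, -1.232], "jaw": 0.3}, {"slide": [440, -304, 67], "dr": [0, 0, -1.232], "jaw": 0.3}, {"slide": [440, -304, 67], "dr": [0, 0, -1.232], "jaw": 0.3}, {"slide": [440, -304, 67], "dr": [0, 0, -1.232], "jaw": 0.3}, {"slide": [440, -304, 67], "dr": [0, 0, -1.232], "jaw": 0.3}])

```text
t: 1.5
tool_pos: [0.4952, -0.1891, 0.3376]
orientation: [-2.34, -2.095, 0.001]
force: [-0.4, -0.7, 0.0]
opening: 0.0654
gripper_force: 0.0
```

```bash
python3 - <<'E'
from h import *
st(); snap('wrist','w1'); goal([.4955,-.188,.081],rot(CY+np.pi/2))
E
```

```text
{'t': 1.5, 'q': [-0.4613, -0.0167, 1.7648, -0.0005, 1.3941, -0.3508], 'tool_pos': [0.4952, -0.1891, 0.3376], 'orientation': [-2.3404, -2.0953, 0.0009], 'force': [-0.3709, -0.6814, 0.0321], 'opening': 0.0654}
 slide [1.5, 0.2, 89.8] dr [-0.0, 0.0, -0.001]
```

View pics/w1.png

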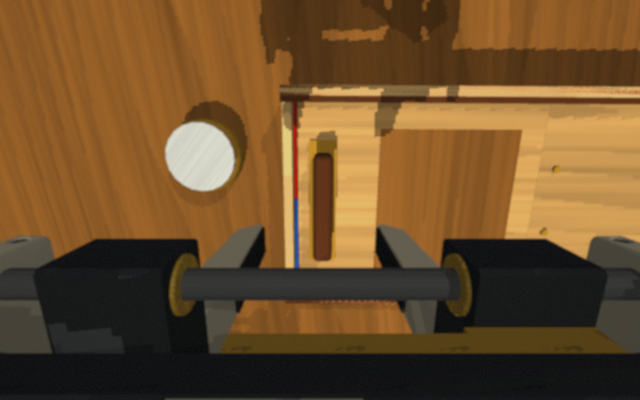

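The wrist view shows the bar at columns 312–332, rows 150–262, upright and between the fingers at about columns 250 and 390. The tool yaw matches the case. I'll refine the bar and the case edges from this view's depth.

```bash
python3 - <<'E'
from h import *
z=load('w1'); P=cloud(z)
m=(P[...,2]>.075)&(P[...,2]<.095); k=np.zeros_like(m); k[120:270,300:345]=1; m&=k
p=P[m]; r=cv2.minAreaRect((p[:,:2]*1000).astype(np.float32)); print(m.sum(),p.mean(0).round(4),r)
# left side wall top (y=+~95): yaw
k=np.zeros_like(m); k[75:110,290:640]=1; q=P[k&(P[...,2]>.057)&(P[...,2]<.075)]
print(len(q)); f=np.polyfit(q[:,0],q[:,1],1); print('yaw',np.degrees(np.arctan(f[0])),'y at .6',np.polyval(f,.6))
c=np.array([np.cos(CY),np.sin(CY)]); print('wall y rel bar', (q[:,:2]-p.mean(0)[:2])@[-c[1],c[0]]@np.ones(len(q))/len(q))
goal([*np.array(r[0])/1000,.081],rot(CY+np.pi/2))
E
```

```text
2061 [ 0.4962 -0.1882  0.0856] ((495.9785461425781, -190.14910888671875), (89.01461791992188, 16.014572143554688), 83.27586364746094)
6350
yaw -6.55420046142934 y at .6 -0.11035459523692132
wall y rel bar 0.08865440812978082
 slide [-0.6, 1.0, 89.8] dr [-0.0, 0.0, -0.001]
```

>>> servo_tool(increments=[{"slide": [0, 1, 45], "dr": [0, 0, 0.005], "jaw": 0.3}, {"slide": [0, 1, 75], "dr": [0, 0, 0.005], "jaw": 0.3}, {"slide": [0, 1, 90], "dr": [0, 0, 0.005], "jaw": 0.3}, {"slide": [0, 1, 90], "dr": [0, 0, 0.005], "jaw": 0.3}, {"slide": [0, 1, 90], "dr": [0, 0, 0.005], "jaw": 1}, {"slide": [0, 1, 90], "dr": [0, 0, 0.005], "jaw": 1}, {"slide": [0, 1, 90], "dr": [0, 0, 0.005], "jaw": 1}, {"slide": [0, 1, 90], "dr": [0, 0, 0.005], "jaw": 1}, {"slide": [0, 1, 90], "dr": [0, 0, 0.005], "jaw": 1}], force=20)

```text
t: 2.45
tool_pos: [0.4969, -0.1887, 0.2484]
orientation: [2.345, 2.09, 0.001]
force: [-0.7, -0.6, 1.2]
opening: 0.0295
gripper_force: 0.0
```

>>> servo_tool(increments=[{"slide": [0, 0, 0], "dr": [0, 0, 0], "jaw": 1}, {"slide": [0, 0, 0], "dr": [0, 0, 0], "jaw": 1}, {"slide": [0, 10, 0], "dr": [0, 0, 0], "jaw": 1}, {"slide": [0, 25, 0], "dr": [0, 0, 0], "jaw": 1}, {"slide": [0, 45, 0], "dr": [0, 0, 0], "jaw": 1}, {"slide": [0, 65, 0], "dr": [0, 0, 0], "jaw": 1}, {"slide": [0, 85, 0], "dr": [0, 0, 0], "jaw": 1}, {"slide": [0, 105, 0], "dr": [0, 0, 0], "jaw": 1}, {"slide": [0, 125, 0], "dr": [0, 0, 0], "jaw": 1}, {"slide": [0, 140, 0], "dr": [0, 0, 0], "jaw": 1}, {"slide": [0, 150, 0], "dr": [0, 0, 0], "jaw": 1}, {"slide": [0, 158, 0], "dr": [0, 0, 0], "jaw": 1}, {"slide": [0, 163, 0], "dr": [0, 0, 0], "jaw": 1}, {"slide": [0, 165, 0], "dr": [0, 0, 0], "jaw": 1}, {"slide": [0, 165, 0], "dr": [0, 0, 0], "jaw": 1}])

```text
t: 3.95
tool_pos: [0.6609, -0.2077, 0.2479]
orientation: [2.345, 2.089, 0.001]
force: [1.9, -2.2, 1.0]
opening: 0.0157
gripper_force: 20.0
```

>>> servo_tool(increments=[{"slide": [0, 2, 0], "dr": [0, 0, 0], "jaw": 1}, {"slide": [0, 4, 0], "dr": [0, 0, 0], "jaw": 1}, {"slide": [0, 6, 0], "dr": [0, 0, 0], "jaw": 1}, {"slide": [0, 8, 0], "dr": [0, 0, 0], "jaw": 1}, {"slide": [0, 10, 0], "dr": [0, 0, 0], "jaw": 1}])

```text
t: 4.45
tool_pos: [0.6688, -0.2087, 0.2477]
orientation: [-2.341, -2.086, 0.007]
force: [-26.2, 0.7, 21.4]
opening: 0.0158
gripper_force: 20.0
```

>>> servo_tool(increments=[{"slide": [0, -1.5, 0], "dr": [0, 0, 0], "jaw": 1}, {"slide": [0, -1.5, 0], "dr": [0, 0, 0], "jaw": 1}])

```text
t: 4.65
tool_pos: [0.6681, -0.2087, 0.2478]
orientation: [-2.344, -2.088, 0.004]
force: [-10.8, -1.5, 9.9]
opening: 0.0158
gripper_force: 20.0
```

```bash
sed -i 's/-6.3)/-6.6)/' h.py; python3 - <<'E'
from h import *
st(); s=read_state(); c=np.array([np.cos(CY),np.sin(CY)]); Rr=R.from_rotvec(s['orientation']).as_matrix()
g=(s['tool_pos']+Rr[:,2]*.167)[:2]; o=g-.101*c; print('grasp',g,'origin',o, 'initial travel', .185-np.linalg.norm(g-np.array([.4969,-.1887])))
E
```

```text
{'t': 4.65, 'q': [-0.3757, 0.508, 1.322, -0.001, 1.3149, -0.2603], 'tool_pos': [0.6681, -0.2087, 0.2478], 'orientation': [-2.3437, -2.0882, 0.0037], 'force': [-10.7809, -1.5054, 9.8615], 'opening': 0.0158}
grasp [ 0.66747525 -0.20859649] origin [ 0.5671446  -0.19698784] initial travel 0.013268269538655675
```

>>> servo_tool(increments=[{"slide": [0, -1.5, 0], "dr": [0, 0, 0], "jaw": 0.5}, {"slide": [0, -1.5, 0], "dr": [0, 0, 0], "jaw": 0.5}, {"slide": [0, -1.5, 0], "dr": [0, 0, 0], "jaw": 0.5}, {"slide": [0, -1.5, -40], "dr": [0, 0, 0], "jaw": 0.5}, {"slide": [0, -1.5, -80], "dr": [0, 0, 0], "jaw": 0.5}, {"slide": [0, -1.5, -120], "dr": [0, 0, 0], "jaw": 0.5}, {"slide": [0, -1.5, -120], "dr": [0, 0, 0], "jaw": 0.5}])

```text
t: 5.35
tool_pos: [0.6693, -0.2087, 0.3763]
orientation: [2.337, 2.083, 0.009]
force: [0.5, -0.5, 1.3]
opening: 0.0464
gripper_force: 0.0
```

```bash
python3 - <<'E'
from h import *
st(); Rt=rot(RY,np.radians(40)); goal(np.array([.606,.1815,.105])-Rt[:,2]*.13,Rt,'pre')
E
```

```text
{'t': 5.35, 'q': [-0.3754, 0.4101, 1.2102, 0.0004, 1.5089, -0.2608], 'tool_pos': [0.6693, -0.2087, 0.3763], 'orientation': [2.337, 2.0833, 0.0093], 'force': [0.5023, -0.4589, 1.3477], 'opening': 0.0464}
pre slide [329.5, -292.0, 39.4] dr [-0.441, 0.59, 1.248]
```

>>> servo_tool(increments=[{"slide": [330, -292, 39], "dr": [-0.441, 0.59, 1.248], "jaw": 0.4}, {"slide": [330, -292, 39], "dr": [-0.441, 0.59, 1.248], "jaw": 0.4}, {"slide": [330, -292, 39], "dr": [-0.441, 0.59, 1.248], "jaw": 0.4}, {"slide": [330, -292, 39], "dr": [-0.441, 0.59, 1.248], "jaw": 0.4}, {"slide": [330, -292, 39], "dr": [-0.441, 0.59, 1.248], "jaw": 0.4}, {"slide": [330, -292, 39], "dr": [-0.441, 0.59, 1.248], "jaw": 0.4}, {"slide": [330, -292, 39], "dr": [-0.441, 0.59, 1.248], "jaw": 0.4}, {"slide": [330, -292, 39], "dr": [-0.441, 0.59, 1.248], "jaw": 0.4}, {"slide": [330, -292, 39], "dr": [-0.441, 0.59, 1.248], "jaw": 0.4}, {"slide": [330, -292, 39], "dr": [-0.441, 0.59, 1.248], "jaw": 0.4}, {"slide": [330, -292, 39], "dr": [-0.441, 0.59, 1.248], "jaw": 0.4}, {"slide": [330, -292, 39], "dr": [-0.441, 0.59, 1.248], "jaw": 0.4}, {"slide": [330, -292, 39], "dr": [-0.441, 0.59, 1.248], "jaw": 0.4}])

```text
t: 6.65
tool_pos: [0.4152, 0.1532, 0.3286]
orientation: [-2.896, -0.228, -1.034]
force: [0.7, -0.9, -0.2]
opening: 0.0556
gripper_force: 0.0
```

```bash
cat > m.py <<'E'
from h import *
def handle(f,col,v1=400):
    z=load(f); P=cloud(z); hsv=cv2.cvtColor(z['im'],cv2.COLOR_RGB2HSV); H,S,V=[hsv[...,i].astype(int) for i in range(3)]
    m=(((H<8)|(H>172))&(S>190)&(V>60)) if col=='red' else ((H>100)&(H<125)&(S>150))
    m&=(P[...,2]>.06)&(P[...,2]<.16)&(z['d']>.1)&(P[...,0]>.5)&(P[...,0]<.72)&(P[...,1]>.03)&(P[...,1]<.3); m[v1:]=0
    nn,l,s,c=cv2.connectedComponentsWithStats(m.astype(np.uint8)); i=1+np.argmax(s[1:,4]); p=P[l==i]
    Rt=rot(RY,np.radians(40)); q=p@Rt
    lo,hi=np.percentile(q,[1,99],axis=0); top=np.percentile(q[:,2],3)
    ctr=Rt@np.array([(lo[0]+hi[0])/2,(lo[1]+hi[1])/2,top+.013])
    e=np.linalg.svd(p-p.mean(0),full_matrices=False)[2][0]; e*=np.sign(e[0])
    print(col,s[i].tolist(),'len,wid',(hi-lo).round(4)[:2],'centre',ctr.round(4),'yaw',np.degrees(np.arctan2(e[1],e[0])).round(1),'pitch',np.degrees(np.arcsin(e[2])).round(1))
    return ctr
E
python3 - <<'E'
from m import *
st(); snap('wrist','w2'); handle('w2','red'); handle('w2','blue')
E
```

```text
{'t': 6.65, 'q': [0.2653, -0.6355, 2.3469, -0.0937, 0.7488, 1.725], 'tool_pos': [0.4152, 0.1532, 0.3286], 'orientation': [-2.8963, -0.228, -1.0339], 'force': [0.7431, -0.926, -0.2132], 'opening': 0.0556}
red [309, 142, 30, 101, 2794] len,wid [0.0901 0.0253] centre [0.6007 0.1821 0.1064] yaw 9.0 pitch 40.0
blue [391, 143, 35, 100, 2668] len,wid [0.0873 0.0238] centre [0.613  0.1063 0.1069] yaw 10.8 pitch 39.6
```

View pics/w2.png

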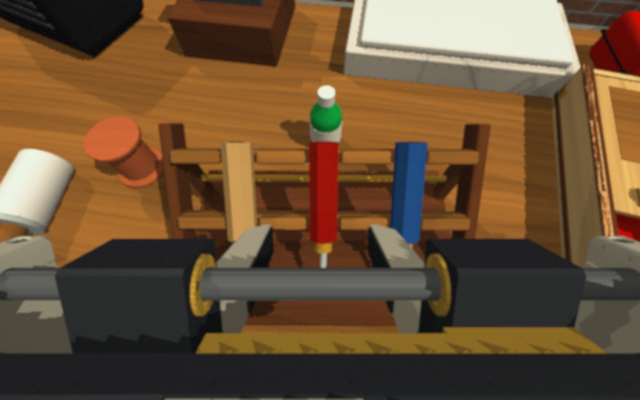

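The wrist view shows the scraper at (240,190), red awl at (323,190) and blue edger at (409,190). The awl lies between the finger columns and is aligned with the tool.

```bash
python3 - <<'E'
from m import *
Rt=rot(np.radians(9.0),np.radians(40)); goal(np.array([.6007,.1821,.1055])-Rt[:,2]*.008,Rt,'grasp')
E
```

```text
grasp slide [1.5, 0.6, 116.5] dr [-0.004, 0.012, -0.003]
```

>>> servo_tool(increments=[{"slide": [1.5, 0.6, 45], "dr": [-0.004, 0.012, -0.003], "jaw": 0.4}, {"slide": [1.5, 0.6, 80], "dr": [-0.004, 0.012, -0.003], "jaw": 0.4}, {"slide": [1.5, 0.6, 105], "dr": [-0.004, 0.012, -0.003], "jaw": 0.4}, {"slide": [1.5, 0.6, 116.5], "dr": [-0.004, 0.012, -0.003], "jaw": 0.4}, {"slide": [1.5, 0.6, 116.5], "dr": [-0.004, 0.012, -0.003], "jaw": 0.4}, {"slide": [1.5, 0.6, 116.5], "dr": [-0.004, 0.012, -0.003], "jaw": 1}, {"slide": [1.5, 0.6, 116.5], "dr": [-0.004, 0.012, -0.003], "jaw": 1}, {"slide": [1.5, 0.6, 116.5], "dr": [-0.004, 0.012, -0.003], "jaw": 1}, {"slide": [1.5, 0.6, 116.5], "dr": [-0.004, 0.012, -0.003], "jaw": 1}, {"slide": [1.5, 0.6, 116.5], "dr": [-0.004, 0.012, -0.003], "jaw": 1}, {"slide": [1.5, 0.6, 116.5], "dr": [-0.004, 0.012, -0.003], "jaw": 1}], force=20)

```text
t: 7.8
tool_pos: [0.4897, 0.1646, 0.2405]
orientation: [-2.892, -0.224, -1.057]
force: [-6.4, -3.5, 6.8]
opening: 0.0257
gripper_force: 20.0
```

```bash
python3 - <<'E'
from m import *
Rt=rot(np.radians(9.0),np.radians(40));st(); goal(np.array([.6007,.1821,.1055])-Rt[:,2]*.008,Rt,'grasp')
E
```

```text
{'t': 7.8, 'q': [0.2467, -0.2254, 2.2354, -0.1379, 0.4366, 1.7665], 'tool_pos': [0.4897, 0.1646, 0.2405], 'orientation': [-2.8923, -0.2244, -1.0566], 'force': [-6.3603, -3.496, 6.7681], 'opening': 0.0257}
grasp slide [-0.7, 0.1, 0.7] dr [0.0, -0.002, -0.002]
```

>>> servo_tool(increments=[{"slide": [0, 0, -20], "dr": [0, 0, 0], "jaw": 1}, {"slide": [0, 0, -50], "dr": [0, 0, 0], "jaw": 1}, {"slide": [0, 0, -90], "dr": [0, 0, 0], "jaw": 1}, {"slide": [0, 0, -115], "dr": [0, 0, 0], "jaw": 1}, {"slide": [0, 0, -115], "dr": [0, 0, 0], "jaw": 1}])

```text
t: 8.3
tool_pos: [0.4162, 0.1533, 0.3314]
orientation: [-2.888, -0.224, -1.064]
force: [0.6, -0.1, -0.8]
opening: 0.026
gripper_force: 20.0
```

```bash
cat >> h.py <<'E'
O=np.array([.567,-.198]); c=np.array([np.cos(CY),np.sin(CY)]); n=np.array([-c[1],c[0]])
def case(x,y,z): return np.array([*(O+x*c+y*n),z])
def tocase(P): d=P[...,:2]-O; return np.stack([d@c,d@n,P[...,2]],-1)
E
python3 - <<'E'
from m import *
st(); goal(case(.016,.045,.19),rot(CY),'over red')
E
```

```text
{'t': 8.3, 'q': [0.2682, -0.643, 2.3506, -0.1069, 0.7339, 1.7373], 'tool_pos': [0.4162, 0.1533, 0.3314], 'orientation': [-2.8882, -0.2243, -1.0639], 'force': [0.6363, -0.0855, -0.825], 'opening': 0.026}
over red slide [109.9, 331.3, 59.2] dr [-0.097, -0.701, 0.259]
```

>>> servo_tool(increments=[{"slide": [0, 0, -30], "dr": [0, -0.1, 0], "jaw": 1}, {"slide": [110, 331, 59], "dr": [-0.097, -0.701, 0.259], "jaw": 1}, {"slide": [110, 331, 59], "dr": [-0.097, -0.701, 0.259], "jaw": 1}, {"slide": [110, 331, 59], "dr": [-0.097, -0.701, 0.259], "jaw": 1}, {"slide": [110, 331, 59], "dr": [-0.097, -0.701, 0.259], "jaw": 1}, {"slide": [110, 331, 59], "dr": [-0.097, -0.701, 0.259], "jaw": 1}, {"slide": [110, 331, 59], "dr": [-0.097, -0.701, 0.259], "jaw": 1}, {"slide": [110, 331, 59], "dr": [-0.097, -0.701, 0.259], "jaw": 1}, {"slide": [110, 331, 59], "dr": [-0.097, -0.701, 0.259], "jaw": 1}, {"slide": [110, 331, 59], "dr": [-0.097, -0.701, 0.259], "jaw": 1}, {"slide": [110, 331, 59], "dr": [-0.097, -0.701, 0.259], "jaw": 1}])

```text
t: 9.4
tool_pos: [0.588, -0.1546, 0.3513]
orientation: [3.136, -0.182, -0.013]
force: [-0.7, 0.4, -1.4]
opening: 0.0257
gripper_force: 20.0
```

```bash
python3 - <<'E'
from m import *
st(); snap('wrist','w3'); snap('top','top1')
z=load('top1'); P=cloud(z); C=tocase(P); hsv=cv2.cvtColor(z['im'],cv2.COLOR_RGB2HSV); H,S,V=[hsv[...,i].astype(int) for i in range(3)]
for nme,m in (('red',((H<8)|(H>172))&(S>170)),('blue',(H>100)&(H<125)&(S>150))):
    m=m&(abs(C[...,0])<.13)&(abs(C[...,1])<.12)&(P[...,2]<.06)&(P[...,2]>0)
    q=C[m]; print(nme,m.sum(),np.percentile(q,[2,50,98],axis=0).round(3).tolist() if m.sum() else '')
goal(case(.016,.045,.05),rot(CY),'low')
E
```

```text
{'t': 9.4, 'q': [-0.3405, 0.1852, 1.5257, -0.003, 1.4385, 1.3467], 'tool_pos': [0.588, -0.1546, 0.3513], 'orientation': [3.1356, -0.182, -0.013], 'force': [-0.6818, 0.4111, -1.4357], 'opening': 0.0257}
red 359 [[-0.094, 0.002, 0.006], [-0.025, 0.013, 0.011], [0.08, 0.08, 0.043]]
blue 998 [[-0.091, -0.086, 0.005], [-0.04, -0.054, 0.01], [0.013, -0.011, 0.039]]
low slide [1.3, 1.1, 135.4] dr [0.002, 0.007, 0.001]
```

View pics/w3.png

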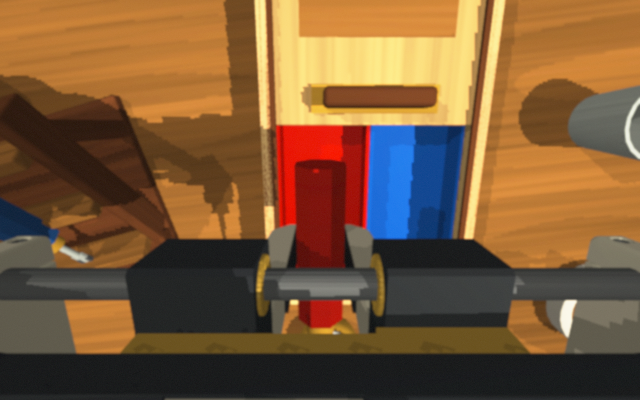

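The wrist view shows the awl held straight over the red tray (columns 277–368), with the handle at about column 320. The blue tray is at columns 368–465, and the cover is back with its bar at row 97. I'll check the tray centres in case coordinates.

```bash
python3 - <<'E'
from m import *
z=load('w3'); P=cloud(z); C=tocase(P); hsv=cv2.cvtColor(z['im'],cv2.COLOR_RGB2HSV); H,S,V=[hsv[...,i].astype(int) for i in range(3)]
sel=np.zeros(H.shape,bool); sel[120:235,240:500]=1
for nme,m in (('red',((H<8)|(H>172))&(S>170)),('blue',(H>100)&(H<125)&(S>120))):
    q=C[m&sel&(P[...,2]<.06)]; q=q[q[:,2]>0]; print(nme,np.percentile(q,[1,50,99],axis=0).round(3).tolist()); t=q[q[:,2]>.034]; print(' rim',np.percentile(t,[1,50,99],axis=0).round(3).tolist()); f=q[q[:,2]<.015]; print(' floor',np.percentile(f,[1,50,99],axis=0).round(3).tolist())
m=((H<8)|(H>172))&(S>170)&sel&(P[...,2]>.12); q=C[m]; print('awl handle',np.percentile(q,[1,50,99],axis=0).round(4).tolist())
g=read_state(); print('grasp',tocase((g['tool_pos']+R.from_rotvec(g['orientation']).as_matrix()[:,2]*.167)[None]).round(4))
E
```

```text
red [[-0.029, 0.001, 0.01], [0.045, 0.039, 0.012], [0.076, 0.087, 0.043]]
 rim [[-0.023, 0.0, 0.034], [0.03, 0.084, 0.042], [0.076, 0.087, 0.06]]
 floor [[-0.029, 0.002, 0.01], [0.048, 0.039, 0.011], [0.076, 0.084, 0.013]]
blue [[-0.042, -0.088, 0.01], [0.021, -0.055, 0.012], [0.075, -0.002, 0.043]]
 rim [[-0.031, -0.089, 0.034], [0.027, -0.087, 0.042], [0.075, -0.002, 0.044]]
 floor [[-0.042, -0.087, 0.01], [0.02, -0.049, 0.011], [0.075, -0.011, 0.013]]
awl handle [[0.0238, 0.0333, 0.1692], [0.0447, 0.0462, 0.1877], [0.0804, 0.0587, 0.3309]]
grasp [[0.0145 0.046  0.1854]]
```

>>> servo_tool(increments=[{"slide": [1, 2, 45], "dr": [0.002, 0.007, 0], "jaw": 1}, {"slide": [1, 2, 85], "dr": [0.002, 0.007, 0], "jaw": 1}, {"slide": [1, 2, 115], "dr": [0.002, 0.007, 0], "jaw": 1}, {"slide": [1, 2, 132], "dr": [0.002, 0.007, 0], "jaw": 1}, {"slide": [1, 2, 142], "dr": [0.002, 0.007, 0], "jaw": 1}, {"slide": [1, 2, 146], "dr": [0.002, 0.007, 0], "jaw": 1}, {"slide": [1, 2, 146], "dr": [0.002, 0.007, 0], "jaw": 1}])

```text
t: 10.2
tool_pos: [0.5886, -0.1574, 0.208]
orientation: [3.136, -0.181, 0.004]
force: [0.4, -0.1, -1.0]
opening: 0.0257
gripper_force: 20.0
```

```bash
python3 - <<'E'
from m import *
st(); goal(case(.016,.044,.032),rot(CY),'low')
E
```

```text
{'t': 10.2, 'q': [-0.3455, 0.3273, 1.6353, 0.0001, 1.1764, 1.3408], 'tool_pos': [0.5886, -0.1574, 0.208], 'orientation': [3.1357, -0.1813, 0.004], 'force': [0.3665, -0.0657, -1.0131], 'opening': 0.0257}
low slide [-0.8, -1.2, 9.0] dr [0.001, -0.003, -0.0]
```

>>> servo_tool(increments=[{"slide": [0, -1, 3], "dr": [0, -0.003, 0], "jaw": 1}, {"slide": [0, -1, 5.5], "dr": [0, -0.003, 0], "jaw": 1}, {"slide": [0, -1, 7], "dr": [0, -0.003, 0], "jaw": 1}, {"slide": [0, -1, 8], "dr": [0, -0.003, 0], "jaw": 1}, {"slide": [0, -1, 8], "dr": [0, -0.003, 0], "jaw": 1}])

```text
t: 10.7
tool_pos: [0.5892, -0.1568, 0.201]
orientation: [3.136, -0.182, 0.002]
force: [-0.1, 0.7, 9.0]
opening: 0.026
gripper_force: 20.0
```

>>> servo_tool(increments=[{"slide": [0, 0, -0.5], "dr": [0, 0, 0], "jaw": 1}, {"slide": [0, 0, -0.5], "dr": [0, 0, 0], "jaw": 0.6}, {"slide": [0, 0, -0.5], "dr": [0, 0, 0], "jaw": 0.6}, {"slide": [0, 0, -0.5], "dr": [0, 0, 0], "jaw": 0.6}, {"slide": [0, 0, -20], "dr": [0, 0, 0], "jaw": 0.6}, {"slide": [0, 0, -50], "dr": [0, 0, 0], "jaw": 0.6}, {"slide": [0, 0, -100], "dr": [0, 0, 0], "jaw": 0.6}, {"slide": [0, 0, -150], "dr": [0, 0, 0], "jaw": 0.6}, {"slide": [0, 0, -180], "dr": [0, 0, 0], "jaw": 0.5}, {"slide": [0, 0, -180], "dr": [0, 0, 0], "jaw": 0.4}])

```text
t: 11.7
tool_pos: [0.5898, -0.157, 0.3856]
orientation: [3.133, -0.182, 0.012]
force: [0.5, 0.3, 0.9]
opening: 0.0488
gripper_force: 0.0
```

```bash
python3 - <<'E'
from m import *
st(); snap('wrist','w4'); handle('w4','blue')
z=load('w4'); P=cloud(z); C=tocase(P); hsv=cv2.cvtColor(z['im'],cv2.COLOR_RGB2HSV); H,S,V=[hsv[...,i].astype(int) for i in range(3)]
m=((H<8)|(H>172))&(S>150)&(C[...,1]>.015)&(C[...,1]<.075)&(P[...,2]>.02)&(P[...,2]<.06); q=C[m]; print('awl',m.sum(),np.percentile(q,[1,50,99],axis=0).round(4).tolist())
Rt=rot(np.radians(9.3),np.radians(40)); goal(np.array([.613,.1063,.106])-Rt[:,2]*.12,Rt,'pre edger')
E
```

```text
{'t': 11.7, 'q': [-0.3439, 0.1631, 1.4872, -0.0006, 1.4834, 1.3428], 'tool_pos': [0.5898, -0.157, 0.3856], 'orientation': [3.1335, -0.1818, 0.0116], 'force': [0.5402, 0.2661, 0.9402], 'opening': 0.0488}
blue [0, 175, 84, 70, 2572] len,wid [0.0769 0.0172] centre [0.6096 0.0989 0.1032] yaw 5.8 pitch 37.4
awl 1807 [[-0.028, 0.0311, 0.0295], [0.019, 0.0436, 0.0361], [0.0619, 0.0564, 0.0388]]
pre edger slide [-184.4, -213.5, 55.4] dr [0.099, 0.69, -0.266]
```

View pics/w4.png

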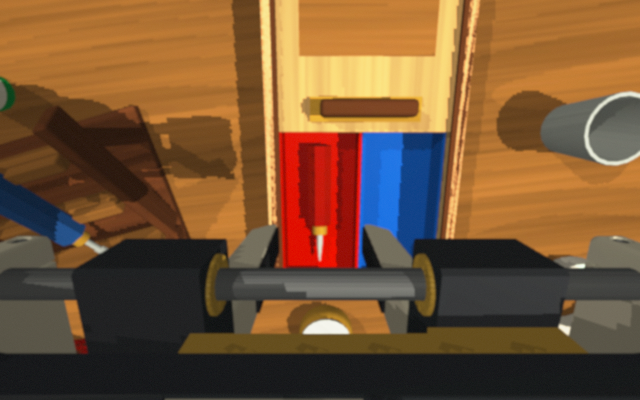

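The awl lies flat in the red tray, handle at (316,185) and tip at (320,250), clear of the cover edge. Next, the edger.

>>> servo_tool(increments=[{"slide": [-184, -213, 55], "dr": [0.099, 0.69, -0.266], "jaw": 0.4}, {"slide": [-184, -213, 55], "dr": [0.099, 0.69, -0.266], "jaw": 0.4}, {"slide": [-184, -213, 55], "dr": [0.099, 0.69, -0.266], "jaw": 0.4}, {"slide": [-184, -213, 55], "dr": [0.099, 0.69, -0.266], "jaw": 0.4}, {"slide": [-184, -213, 55], "dr": [0.099, 0.69, -0.266], "jaw": 0.4}, {"slide": [-184, -213, 55], "dr": [0.099, 0.69, -0.266], "jaw": 0.4}, {"slide": [-184, -213, 55], "dr": [0.099, 0.69, -0.266], "jaw": 0.4}, {"slide": [-184, -213, 55], "dr": [0.099, 0.69, -0.266], "jaw": 0.4}, {"slide": [-184, -213, 55], "dr": [0.099, 0.69, -0.266], "jaw": 0.4}, {"slide": [-184, -213, 55], "dr": [0.099, 0.69, -0.266], "jaw": 0.4}])

```text
t: 12.75
tool_pos: [0.4311, 0.0754, 0.3246]
orientation: [-2.893, -0.231, -1.044]
force: [0.1, -0.2, -0.1]
opening: 0.0558
gripper_force: 0.0
```

```bash
python3 - <<'E'
from m import *
st(); snap('wrist','w5'); e=handle('w5','blue')
Rt=rot(np.radians(9.0),np.radians(40)); goal(e-Rt[:,2]*.008,Rt,'grasp')
goal(np.array([.613,.106,.1055])-Rt[:,2]*.008,Rt,'grasp by w2')
E
```

```text
{'t': 12.75, 'q': [0.0137, -0.6683, 2.3749, 0.1403, 0.7528, 1.3565], 'tool_pos': [0.4311, 0.0754, 0.3246], 'orientation': [-2.8933, -0.2314, -1.0438], 'force': [0.0712, -0.2023, -0.1343], 'opening': 0.0558}
blue [308, 146, 28, 101, 2670] len,wid [0.0886 0.0233] centre [0.6128 0.1052 0.1066] yaw 8.7 pitch 40.1
grasp slide [1.7, -0.5, 110.3] dr [-0.004, 0.006, 0.001]
grasp by w2 slide [1.2, -1.3, 111.4] dr [-0.004, 0.006, 0.001]
```

>>> servo_tool(increments=[{"slide": [1.5, -0.6, 45], "dr": [-0.004, 0.006, 0], "jaw": 0.4}, {"slide": [1.5, -0.6, 80], "dr": [-0.004, 0.006, 0], "jaw": 0.4}, {"slide": [1.5, -0.6, 102], "dr": [-0.004, 0.006, 0], "jaw": 0.4}, {"slide": [1.5, -0.6, 110.5], "dr": [-0.004, 0.006, 0], "jaw": 0.4}, {"slide": [1.5, -0.6, 110.5], "dr": [-0.004, 0.006, 0], "jaw": 0.4}, {"slide": [1.5, -0.6, 110.5], "dr": [-0.004, 0.006, 0], "jaw": 1}, {"slide": [1.5, -0.6, 110.5], "dr": [-0.004, 0.006, 0], "jaw": 1}, {"slide": [1.5, -0.6, 110.5], "dr": [-0.004, 0.006, 0], "jaw": 1}, {"slide": [1.5, -0.6, 110.5], "dr": [-0.004, 0.006, 0], "jaw": 1}, {"slide": [1.5, -0.6, 110.5], "dr": [-0.004, 0.006, 0], "jaw": 1}, {"slide": [1.5, -0.6, 110.5], "dr": [-0.004, 0.006, 0], "jaw": 1}, {"slide": [1.5, -0.6, 90], "dr": [-0.004, 0.006, 0], "jaw": 1}, {"slide": [1.5, -0.6, 55], "dr": [-0.004, 0.006, 0], "jaw": 1}, {"slide": [1.5, -0.6, 10], "dr": [-0.004, 0.006, 0], "jaw": 1}, {"slide": [1.5, -0.6, -10], "dr": [-0.004, 0.006, 0], "jaw": 1}, {"slide": [1.5, -0.6, -10], "dr": [-0.004, 0.006, 0], "jaw": 1}], force=20)

```text
t: 14.4
tool_pos: [0.425, 0.076, 0.3365]
orientation: [-2.889, -0.232, -1.064]
force: [-0.3, -0.8, 0.0]
opening: 0.026
gripper_force: 20.0
```

```bash
python3 - <<'E'
from m import *
st(); goal(case(.016,-.045,.19),rot(CY),'over blue')
E
```

```text
{'t': 14.4, 'q': [0.0173, -0.7131, 2.3813, 0.1304, 0.7768, 1.3681], 'tool_pos': [0.425, 0.076, 0.3365], 'orientation': [-2.889, -0.2319, -1.0643], 'force': [-0.2656, -0.8379, 0.0118], 'opening': 0.026}
over blue slide [89.0, 340.8, 49.5] dr [-0.096, -0.701, 0.264]
```

>>> servo_tool(increments=[{"slide": [0, 0, -20], "dr": [0, -0.1, 0], "jaw": 1}, {"slide": [89, 341, 49.5], "dr": [-0.096, -0.701, 0.264], "jaw": 1}, {"slide": [89, 341, 49.5], "dr": [-0.096, -0.701, 0.264], "jaw": 1}, {"slide": [89, 341, 49.5], "dr": [-0.096, -0.701, 0.264], "jaw": 1}, {"slide": [89, 341, 49.5], "dr": [-0.096, -0.701, 0.264], "jaw": 1}, {"slide": [89, 341, 49.5], "dr": [-0.096, -0.701, 0.264], "jaw": 1}, {"slide": [89, 341, 49.5], "dr": [-0.096, -0.701, 0.264], "jaw": 1}, {"slide": [89, 341, 49.5], "dr": [-0.096, -0.701, 0.264], "jaw": 1}, {"slide": [89, 341, 49.5], "dr": [-0.096, -0.701, 0.264], "jaw": 1}, {"slide": [89, 341, 49.5], "dr": [-0.096, -0.701, 0.264], "jaw": 1}, {"slide": [89, 341, 49.5], "dr": [-0.096, -0.701, 0.264], "jaw": 1}, {"slide": [89, 341, 49.5], "dr": [-0.096, -0.701, 0.264], "jaw": 1}])

```text
t: 15.6
tool_pos: [0.5778, -0.2433, 0.3519]
orientation: [-3.136, 0.179, 0.011]
force: [-1.0, -0.0, -0.9]
opening: 0.0257
gripper_force: 20.0
```

```bash
python3 - <<'E'
from m import *
st(); goal(case(.016,-.045,.045),rot(CY),'low')
snap('wrist','w6'); z=load('w6'); P=cloud(z); C=tocase(P); hsv=cv2.cvtColor(z['im'],cv2.COLOR_RGB2HSV); H,S,V=[hsv[...,i].astype(int) for i in range(3)]
m=(H>100)&(H<125)&(S>120)&(P[...,2]>.14)&(P[...,2]<.25); q=C[m]; print('edger',m.sum(),np.percentile(q,[1,50,99],axis=0).round(4).tolist())
E
```

```text
{'t': 15.6, 'q': [-0.4794, 0.2342, 1.4686, -0.0028, 1.4453, 1.2058], 'tool_pos': [0.5778, -0.2433, 0.3519], 'orientation': [-3.1363, 0.179, 0.0111], 'force': [-1.0051, -0.0467, -0.905], 'opening': 0.0257}
low slide [1.0, 1.2, 139.9] dr [0.0, 0.007, 0.001]
edger 6140 [[-0.0306, -0.0557, 0.1727], [0.0298, -0.0428, 0.1864], [0.0597, -0.0302, 0.1907]]
```

>>> servo_tool(increments=[{"slide": [1, 1.5, 45], "dr": [0, 0.006, 0], "jaw": 1}, {"slide": [1, 1.5, 85], "dr": [0, 0.006, 0], "jaw": 1}, {"slide": [1, 1.5, 115], "dr": [0, 0.006, 0], "jaw": 1}, {"slide": [1, 1.5, 132], "dr": [0, 0.006, 0], "jaw": 1}, {"slide": [1, 1.5, 140], "dr": [0, 0.006, 0], "jaw": 1}, {"slide": [1, 1.5, 144], "dr": [0, 0.006, 0], "jaw": 1}, {"slide": [1, 1.5, 147], "dr": [0, 0.006, 0], "jaw": 1}, {"slide": [1, 1.5, 147], "dr": [0, 0.006, 0], "jaw": 1}])

```text
t: 16.45
tool_pos: [0.5784, -0.2466, 0.2067]
orientation: [3.135, -0.181, 0.002]
force: [-0.5, 0.4, -0.1]
opening: 0.0259
gripper_force: 20.0
```

>>> servo_tool(increments=[{"slide": [0, -1, 2], "dr": [0, 0, 0], "jaw": 1}, {"slide": [0, -1, 3.5], "dr": [0, 0, 0], "jaw": 1}, {"slide": [0, -1, 4.8], "dr": [0, 0, 0], "jaw": 1}, {"slide": [0, -1, 5.5], "dr": [0, 0, 0], "jaw": 1}, {"slide": [0, -1, 5.5], "dr": [0, 0, 0], "jaw": 1}])

```text
t: 16.95
tool_pos: [0.5787, -0.2457, 0.2014]
orientation: [3.135, -0.181, 0.003]
force: [1.2, 1.6, 7.3]
opening: 0.0255
gripper_force: 20.0
```

>>> servo_tool(increments=[{"slide": [0, 0, -0.3], "dr": [0, 0, 0], "jaw": 1}, {"slide": [0, 0, -0.3], "dr": [0, 0, 0], "jaw": 0.6}, {"slide": [0, 0, -0.3], "dr": [0, 0, 0], "jaw": 0.6}, {"slide": [0, 0, -0.3], "dr": [0, 0, 0], "jaw": 0.6}, {"slide": [0, 0, -20], "dr": [0, 0, 0], "jaw": 0.6}, {"slide": [0, 0, -50], "dr": [0, 0, 0], "jaw": 0.6}, {"slide": [0, 0, -100], "dr": [0, 0, 0], "jaw": 0.6}, {"slide": [0, 0, -150], "dr": [0, 0, 0], "jaw": 0.6}, {"slide": [0, 0, -180], "dr": [0, 0, 0], "jaw": 0.5}, {"slide": [0, 0, -180], "dr": [0, 0, 0], "jaw": 0.4}])

```text
t: 17.95
tool_pos: [0.5792, -0.2458, 0.3867]
orientation: [3.131, -0.181, 0.013]
force: [0.4, -0.4, 1.2]
opening: 0.0486
gripper_force: 0.0
```

```bash
python3 - <<'E'
from m import *
st(); snap('wrist','w7')
z=load('w7'); P=cloud(z); C=tocase(P)
m=(P[...,2]>.076)&(P[...,2]<.095)&(abs(C[...,1])<.06)&(C[...,0]>.06)&(C[...,0]<.14); q=P[m]; r=cv2.minAreaRect((q[:,:2]*1000).astype(np.float32)); print('bar',m.sum(),r,np.percentile(C[m],[1,50,99],axis=0).round(4).tolist())
goal(case(.101,0,.17),rot(CY+np.pi/2),'pre'); 
E
```

```text
{'t': 17.95, 'q': [-0.4825, 0.212, 1.4301, -0.001, 1.4896, 1.2038], 'tool_pos': [0.5792, -0.2458, 0.3867], 'orientation': [3.1313, -0.1809, 0.0134], 'force': [0.4463, -0.38, 1.206], 'opening': 0.0486}
bar 1836 ((665.464111328125, -210.21456909179688), (89.34553527832031, 15.932079315185547), 83.41028594970703) [[0.0913, -0.0446, 0.0819], [0.099, -0.0018, 0.0859], [0.1071, 0.0414, 0.0878]]
pre slide [83.7, -46.0, 46.4] dr [0.006, -0.001, -1.571]
```

View pics/w7.png

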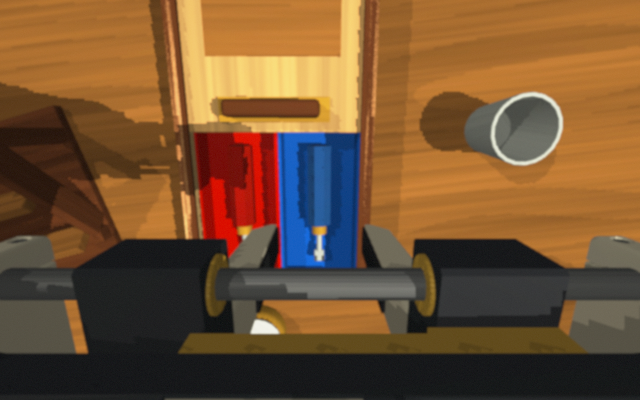

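Both tools lie flat in their own trays: edger at (319,190), awl at (245,185). Now I'll shut the cover.

>>> servo_tool(increments=[{"slide": [84, -46, 46], "dr": [0.006, 0, -1.571], "jaw": 0.4}, {"slide": [84, -46, 46], "dr": [0.006, 0, -1.571], "jaw": 0.4}, {"slide": [84, -46, 46], "dr": [0.006, 0, -1.571], "jaw": 0.4}, {"slide": [84, -46, 46], "dr": [0.006, 0, -1.571], "jaw": 0.4}, {"slide": [84, -46, 46], "dr": [0.006, 0, -1.571], "jaw": 0.4}, {"slide": [84, -46, 46], "dr": [0.006, 0, -1.571], "jaw": 0.4}, {"slide": [84, -46, 46], "dr": [0.006, 0, -1.571], "jaw": 0.4}, {"slide": [84, -46, 46], "dr": [0.006, 0, -1.571], "jaw": 0.4}, {"slide": [84, -46, 46], "dr": [0.006, 0, -1.571], "jaw": 0.4}, {"slide": [84, -46, 46], "dr": [0.006, 0, -1.571], "jaw": 0.4}, {"slide": [84, -46, 46], "dr": [0.006, 0, -1.571], "jaw": 0.4}, {"slide": [84, -46, 46], "dr": [0.006, 0, -1.571], "jaw": 0.4}, {"slide": [84, -46, 46], "dr": [0.006, 0, -1.571], "jaw": 0.4}])

```text
t: 19.3
tool_pos: [0.6663, -0.2091, 0.3318]
orientation: [-2.343, -2.082, 0.003]
force: [-0.7, 0.4, 0.3]
opening: 0.0558
gripper_force: 0.0
```

```bash
python3 - <<'E'
from m import *
st(); goal(case(.1005,-.001,.081),rot(CY+np.pi/2),'down')
E
```

```text
{'t': 19.3, 'q': [-0.3779, 0.4373, 1.2569, 0.0017, 1.4551, -0.2604], 'tool_pos': [0.6663, -0.2091, 0.3318], 'orientation': [-2.3425, -2.0819, 0.0031], 'force': [-0.7362, 0.4204, 0.3264], 'opening': 0.0558}
down slide [-1.7, 1.2, 83.8] dr [-0.007, -0.004, -0.002]
```

>>> servo_tool(increments=[{"slide": [-1.5, 1, 45], "dr": [-0.006, 0, 0], "jaw": 0.4}, {"slide": [-1.5, 1, 70], "dr": [-0.006, 0, 0], "jaw": 0.4}, {"slide": [-1.5, 1, 83], "dr": [-0.006, 0, 0], "jaw": 0.4}, {"slide": [-1.5, 1, 83], "dr": [-0.006, 0, 0], "jaw": 0.4}, {"slide": [-1.5, 1, 83], "dr": [-0.006, 0, 0], "jaw": 1}, {"slide": [-1.5, 1, 83], "dr": [-0.006, 0, 0], "jaw": 1}, {"slide": [-1.5, 1, 83], "dr": [-0.006, 0, 0], "jaw": 1}, {"slide": [-1.5, 1, 83], "dr": [-0.006, 0, 0], "jaw": 1}, {"slide": [-1.5, 1, 83], "dr": [-0.006, 0, 0], "jaw": 1}, {"slide": [-1.5, 1, 83], "dr": [-0.006, 0, 0], "jaw": 1}, {"slide": [-1.5, 1, 83], "dr": [-0.006, 0, 0], "jaw": 1}])

```text
t: 20.4
tool_pos: [0.667, -0.2106, 0.2513]
orientation: [-2.345, -2.089, -0.004]
force: [-4.5, 1.3, 6.4]
opening: 0.0162
gripper_force: 20.0
```

>>> servo_tool(increments=[{"slide": [0, -10, 0], "dr": [0, 0, 0], "jaw": 1}, {"slide": [0, -25, 0], "dr": [0, 0, 0], "jaw": 1}, {"slide": [0, -45, 0], "dr": [0, 0, 0], "jaw": 1}, {"slide": [0, -65, 0], "dr": [0, 0, 0], "jaw": 1}, {"slide": [0, -85, 0], "dr": [0, 0, 0], "jaw": 1}, {"slide": [0, -105, 0], "dr": [0, 0, 0], "jaw": 1}, {"slide": [0, -125, 0], "dr": [0, 0, 0], "jaw": 1}, {"slide": [0, -145, 0], "dr": [0, 0, 0], "jaw": 1}, {"slide": [0, -160, 0], "dr": [0, 0, 0], "jaw": 1}, {"slide": [0, -170, 0], "dr": [0, 0, 0], "jaw": 1}, {"slide": [0, -176, 0], "dr": [0, 0, 0], "jaw": 1}, {"slide": [0, -178, 0], "dr": [0, 0, 0], "jaw": 1}, {"slide": [0, -178, 0], "dr": [0, 0, 0], "jaw": 1}])

```text
t: 21.7
tool_pos: [0.4907, -0.1899, 0.2512]
orientation: [-2.345, -2.09, -0.006]
force: [-1.9, 4.2, 7.6]
opening: 0.0157
gripper_force: 20.0
```

```bash
python3 - <<'E'
from m import *
st(); goal(case(-.084,-.001,.084),rot(CY+np.pi/2),'shut')
E
```

```text
{'t': 21.7, 'q': [-0.4682, 0.062, 1.8515, 0.004, 1.2271, -0.3544], 'tool_pos': [0.4907, -0.1899, 0.2512], 'orientation': [-2.3453, -2.0897, -0.0061], 'force': [-1.9294, 4.1974, 7.5923], 'opening': 0.0157}
shut slide [-0.2, -7.3, 0.2] dr [0.002, -0.003, 0.0]
```

>>> servo_tool(increments=[{"slide": [0, -2, 0], "dr": [0, 0, 0], "jaw": 1}, {"slide": [0, -4, 0], "dr": [0, 0, 0], "jaw": 1}, {"slide": [0, -6, 0], "dr": [0, 0, 0], "jaw": 1}, {"slide": [0, -8, 0], "dr": [0, 0, 0], "jaw": 1}, {"slide": [0, -9, 0], "dr": [0, 0, 0], "jaw": 1}, {"slide": [0, -9, 0], "dr": [0, 0, 0], "jaw": 1}])

```text
t: 22.3
tool_pos: [0.4826, -0.189, 0.2512]
orientation: [2.345, 2.089, 0.008]
force: [5.4, 3.8, 3.9]
opening: 0.016
gripper_force: 20.0
```

>>> servo_tool(increments=[{"slide": [0, -1, 0], "dr": [0, 0, 0], "jaw": 1}, {"slide": [0, -2, 0], "dr": [0, 0, 0], "jaw": 1}, {"slide": [0, -2, 0], "dr": [0, 0, 0], "jaw": 1}])

```text
t: 22.6
tool_pos: [0.4817, -0.1889, 0.2512]
orientation: [2.342, 2.087, 0.012]
force: [16.8, 1.5, -5.8]
opening: 0.0158
gripper_force: 20.0
```

>>> servo_tool(increments=[{"slide": [0, 1, 0], "dr": [0, 0, 0], "jaw": 1}, {"slide": [0, 1, 0], "dr": [0, 0, 0], "jaw": 0.5}, {"slide": [0, 1, 0], "dr": [0, 0, 0], "jaw": 0.5}, {"slide": [0, 1, 0], "dr": [0, 0, 0], "jaw": 0.5}, {"slide": [0, 1, -40], "dr": [0, 0, 0], "jaw": 0.5}, {"slide": [0, 1, -85], "dr": [0, 0, 0], "jaw": 0.5}, {"slide": [0, 1, -130], "dr": [0, 0, 0], "jaw": 0.5}, {"slide": [0, 1, -150], "dr": [0, 0, 0], "jaw": 0.5}, {"slide": [0, 1, -150], "dr": [0, 0, 0], "jaw": 0.5}, {"slide": [0, 1, -150], "dr": [0, 0, 0], "jaw": 0.5}])

```text
t: 23.6
tool_pos: [0.48, -0.1894, 0.3999]
orientation: [-2.345, -2.089, -0.005]
force: [0.2, 0.2, 0.2]
opening: 0.0463
gripper_force: 0.0
```

```bash
python3 - <<'E'
from m import *
st(); snap('wrist','w8')
z=load('w8'); P=cloud(z); C=tocase(P)
m=(P[...,2]>.076)&(P[...,2]<.095)&(abs(C[...,1])<.06)&(C[...,0]>-.12)&(C[...,0]<-.05); print('bar',m.sum(),np.percentile(C[m],[1,50,99],axis=0).round(4).tolist())
E
```

```text
{'t': 23.6, 'q': [-0.4764, -0.0961, 1.726, 0.0031, 1.5113, -0.3611], 'tool_pos': [0.48, -0.1894, 0.3999], 'orientation': [-2.3453, -2.089, -0.0047], 'force': [0.1613, 0.211, 0.2302], 'opening': 0.0463}
bar 1326 [[-0.0923, -0.0431, 0.0823], [-0.0851, 0.0022, 0.0859], [-0.077, 0.0429, 0.0876]]
```

View pics/w8.png

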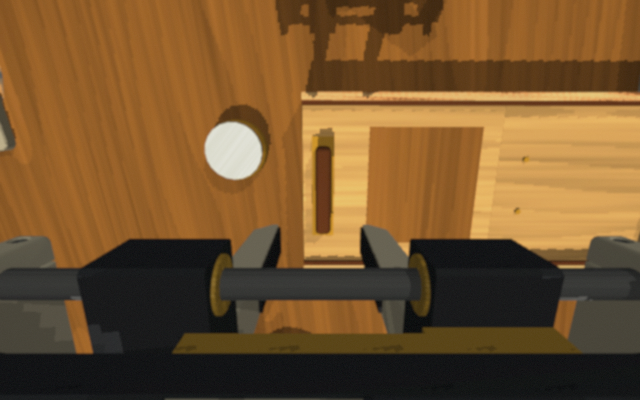

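The cover is shut: there is no red/blue strip at column 302, and the bar is at case x ≈ −84.7 mm. The tin at (235,150) has not moved and the gripper is clear.

```bash
python3 -c "
from plant import close_job; print(close_job())"
```

```text
the job is handed in; nothing more can be done
None
```

I laid the red awl flat in the red tray and the blue edger flat in the blue tray, shut the cover fully, left the scraper and bystanders alone, and handed the job in at about 23.6 s; no verdict came back.

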